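# Line up the impact sockets by width on the socket tray

## Task

Put the four loose impact sockets back on the aluminium socket tray in order of width (diameter, not height), one to a pad: the narrowest on the pad next to the tray's yellow end, and so on to the widest at the grey end. Stand each one upright in the middle of its pad and let go, and leave the pressure gauge lying among them where it is.

Things in the scene. Friction and masses are not known exactly. Their poses are not given: they have to be found in the camera images.
- socket_red: Loose round impact socket of black steel with a bright red band and top face, 25 mm in diameter (narrowest of the four) and 60 mm tall, standing upright with its dark hexagon mouth up. Origin: centre of its underside; z up along its axis.
- socket_white: Loose round impact socket of black steel with a bright white band and top face, 33 mm in diameter (second narrowest of the four) and 48 mm tall, standing upright with its dark hexagon mouth up. Origin: centre of its underside; z up along its axis.
- socket_green: Loose round impact socket of black steel with a bright green band and top face, 41 mm in diameter (second widest of the four) and 75 mm tall, standing upright with its dark hexagon mouth up. Origin: centre of its underside; z up along its axis.
- socket_blue: Loose round impact socket of black steel with a bright blue band and top face, 50 mm in diameter (widest of the four) and 55 mm tall, standing upright with its dark hexagon mouth up. Origin: centre of its underside; z up along its axis.
- pad1: Fixed flat round black rubber pad with a small white centre dot, 70 mm in diameter, 3 mm thick, number 1 of four alike in a straight row at 82 mm spacing on the aluminium tray (390 x 92 mm, 12 mm high). It is an end pad of the row. Origin: centre of its underside, level with the tray's top, so a socket stands 3 mm above it; y runs along the row from pad1 to pad4, x across it, z up.
- pad2: Fixed flat round black rubber pad with a small white centre dot, 70 mm in diameter, 3 mm thick, number 2 of four alike in a straight row at 82 mm spacing on the aluminium tray (390 x 92 mm, 12 mm high). Origin: centre of its underside, level with the tray's top, so a socket stands 3 mm above it; y runs along the row from pad1 to pad4, x across it, z up.
- pad3: Fixed flat round black rubber pad with a small white centre dot, 70 mm in diameter, 3 mm thick, number 3 of four alike in a straight row at 82 mm spacing on the aluminium tray (390 x 92 mm, 12 mm high). Origin: centre of its underside, level with the tray's top, so a socket stands 3 mm above it; y runs along the row from pad1 to pad4, x across it, z up.
- pad4: Fixed flat round black rubber pad with a small white centre dot, 70 mm in diameter, 3 mm thick, number 4 of four alike in a straight row at 82 mm spacing on the aluminium tray (390 x 92 mm, 12 mm high). It is an end pad of the row. Origin: centre of its underside, level with the tray's top, so a socket stands 3 mm above it; y runs along the row from pad1 to pad4, x across it, z up.
- yellow_end: Fixed yellow end plate on one end of the tray (80 mm across the tray, 28 mm along it, 6 mm high), 55 mm from the centre of the end pad next to it, either pad1 or pad4; a grey plate is on the other end. Origin: centre of its underside; y along the row.
- gauge: Loose dial gauge lying on its back among the sockets: black round case 58 mm wide, 24 mm high, white face up, brass stem reaching 53 mm from the centre along its -x. Not to be moved. Origin: centre of the case's underside. Small hardware under 40 mm tall lies in the gaps between the sockets along world y; along world x each socket is free on both sides for fingers.
There are look-alikes about, which are no part of the job. Leave any red look-alike of the socket_blue alone.

How it is judged:
By the outcome, as a careful person would: the job done as asked, in the order asked, and still so for the second after the job is handed in, with the robot touching nothing.
It also fails if it takes over 102 s, if anything falls off the work surface, if the arm or the gripper's body presses on something with over 40 N, if the wrist force passes 120 N, or if a joint passes its speed limit or range.

## Robot

A 7-joint arm with a two-finger parallel gripper is mounted at the origin on the work surface. World frame = base frame: x ahead of the robot, y to its left, z up, the work surface at z = 0. Lengths are in m, angles in rad, forces in N, time in s.
With the tool pointing down it reaches from about 0.4 to 0.925 m from the base axis. Payload 5.6 kg.
Tool frame: the origin (TCP) lies on the centre line of the jaws, within the pads' length; the fingertips stand 11 mm ahead of it and the grasp point (between the pads) lies 8 mm behind it; z points along the fingers, y is the line along which they close (so a half turn about z gives the same grasp; the last joint's range is limited). The gripper opens to 85 mm and grips with 20 to 120 N. Pads are 22 mm wide; open, the fingers measure 114 mm over their backs; the gripper's body (76 mm by 85 mm) begins 54 mm behind the grasp point. The pads swing forward as they close: fully open they stand 13 mm farther back than shut.
Start: joints at [1.292, 0.468, -0.012, 1.603, 0.006, 1.071, -0.056], TCP at [0.152, -0.632, 0.242] pointing down, gripper open.
Joint ranges: [-2.53, 2.53], [-0.31, 2.02], [-1.57, 1.55], [0.28, 2.44], [-1.29, 4.43], [0.15, 1.84], [-2.92, 2.92]. Speed limits (rad/s): [2.57, 2.57, 3.14, 3.14, 3.14, 3.14, 3.14].

## Interface

Orientations are given as a unit quaternion [x, y, z, w].
In Python, from cell import bot gives the robot as it stands.
- The arm moves only by the shell command python3 -m handwheel 'ROWS' [FORCE]. ROWS is JSON, one flat list of numbers, 7 for each row, row after row: the shift along the tool's x, y, z in units of 40 mm (1.0 is 40 mm), then the turn, a rotation vector about the tool's x, y, z in units of 6 degrees (1.0 is 6 degrees), then the opening, from 0 (shut) to 1 (fully open). A call has exactly 5 rows; each row is the pose to reach, as a shift and turn from the pose commanded when the call began, along the tool's axes at that moment; what a row does not reach only later rows make up. A row lasts 1/8 s, in which the tool goes at most 62.5 mm and 10.7 degrees, less where a joint would pass 70% of its speed; a pose out of reach is approached as far as the arm can. A call with a gripper value outside its range is refused whole. The fingers move at their own pace and stop on an object; FORCE is the grip in N (left out, the last holds). Time passes only in rows, so rows that repeat a pose let the fingers close, or fill a call up. It gives the time, the measured TCP pose, the force, the opening and the grip force at its end, in the units of the state.
- bot.observe(): the state, without advancing time (a new reading comes with each control period).
- bot.read_camera(name): name is "side" or "top"; returns a dict with "image" (420x560x3 uint8, red, green, blue), "camera_matrix" (3x3 intrinsics, pixels), "world_to_cam" (4x4, takes a point from world to camera coordinates). Camera axes: x right, y down, z forward; pixel columns grow to the right and rows downward; lengths in m; the calibration is good to about 2 mm. A picture is of the moment at which its call begins. There is no depth.
- bot.job_done(): hands the job in; it is judged then, once.
Trained networks look in a picture, given as the dict that the camera call returned (one of the last four; its "shot" number tells which), for a name from the list of things; names that differ only in an ending like _2 or _b are one class to them, and where a whole thing is asked for, a point or a joint stands for the part that bears it (a point fixed in the world has none). Each returns a list of dicts, best first, with "p" (0 to 1); they miss things now and then, are a little off and sometimes report something else, mostly with a low value. They report only what shows in the picture. A call takes as long as a camera call. They do not tell look-alikes from the thing itself.
- bot.look_for(picture, target): "extent" ([centre column, centre row, width, height] in pixels, round what is visible of it).
- bot.tip_of(picture, target): "uv" ([column, row] in pixels: a listed point, or the origin of a listed thing).
The state is a dict: "t": time; "qpos": joint angles; "qvel": joint speeds; "joint_efforts": joint torques, N m; "eef_pos": TCP position; "ee_rot": TCP orientation; "force": force on the tool from outside, world axes, zero at the start; "moment": the same for the moment, N m; "gripper_width": opening from 0.0 (shut) to 1.0 (fully open); "grasp_force": force on a finger pad.
Only numpy, scipy, OpenCV 4.12 (cv2) and the standard library are available. Lean on these libraries where they do the work, as an engineer would, in place of code of your own. Each camera call takes 0.05 s, during which the arm holds its last target. There are 200 camera calls.

## Working session

There is one attempt and no reset: what is moved stays moved. The work goes in short steps, Python scripts to look and compute and a shell command to move; the robot and the scene stay as the last step left them, time stands still between calls to the robot, and variables do not carry over. Pictures are saved under pics/ and viewed, at most 14 in all, crops included, and the job is handed in when it is done.

```bash
mkdir -p pics; ls; cat > h.py <<'E'
import numpy as np, cv2
from cell import bot
def ray(p,uv):
    K=p["camera_matrix"];T=np.array(p["world_to_cam"]);R=T[:3,:3];c=-R.T@T[:3,3]
    d=R.T@np.linalg.solve(K,np.array([uv[0],uv[1],1.]));return c,d
def at(p,uv,z):
    c,d=ray(p,uv);return c+d*(z-c[2])/d[2]
def px(p,X):
    T=np.array(p["world_to_cam"]);q=np.array(p["camera_matrix"])@(T[:3,:3]@np.array(X)+T[:3,3]);return q[:2]/q[2]
def save(p,n,f=1.4,box=None):
    im=p["image"][:,:,::-1]
    if box: im=im[box[1]:box[3],box[0]:box[2]]
    cv2.imwrite("pics/"+n,cv2.resize(im,None,fx=f,fy=f,interpolation=cv2.INTER_CUBIC))
E
cat > a.py <<'E'
from h import *
np.set_printoptions(precision=3,suppress=True)
s=bot.observe();print(s["t"],s["eef_pos"],s["ee_rot"],s["gripper_width"])
H=dict(socket_red=0,socket_white=0,socket_green=0,socket_blue=0,pad1=.012,pad2=.012,pad4=.012,yellow_end=.012,gauge=0)
for n in("top","side"):
    p=bot.read_camera(n);save(p,n+"1.png");c,_=ray(p,(0,0));print(n,c)
    for k,z in H.items():
        for d in bot.tip_of(p,k)[:5]: print(k,round(d["p"],2),np.array(d["uv"]),at(p,d["uv"],z))
E
python3 a.py
```

```text
pics
0.0 [ 0.152 -0.631  0.241] [ 0.993  0.118 -0.    -0.001] 0.9994689618251515
top [0.463 0.022 0.896]
socket_red 0.53 [442.1 267.4] [ 0.439 -0.334  0.   ]
socket_white 0.71 [361.4 259.2] [ 0.452 -0.158  0.   ]
socket_white 0.57 [137.  247.6] [0.465 0.329 0.   ]
socket_green 0.84 [220.4 268.1] [0.426 0.147 0.   ]
socket_green 0.16 [347.5 162.8] [ 0.665 -0.126  0.   ]
socket_blue 0.77 [248.8 241.3] [0.485 0.087 0.   ]
socket_blue 0.75 [293.  268.4] [ 0.429 -0.01   0.   ]
socket_blue 0.64 [136.4 246.7] [0.467 0.33  0.   ]
pad1 0.95 [275.2 172.8] [0.635 0.034 0.012]
pad1 0.95 [236.2 174.4] [0.629 0.119 0.012]
pad1 0.73 [346.9 166.3] [ 0.654 -0.123  0.012]
pad1 0.72 [313.2 165.4] [ 0.654 -0.049  0.012]
pad2 0.95 [275.2 172.8] [0.635 0.034 0.012]
pad2 0.95 [236.2 174.4] [0.629 0.119 0.012]
pad2 0.73 [346.9 166.3] [ 0.654 -0.123  0.012]
pad2 0.72 [313.2 165.4] [ 0.654 -0.049  0.012]
pad4 0.95 [275.2 172.8] [0.635 0.034 0.012]
pad4 0.95 [236.2 174.4] [0.629 0.119 0.012]
pad4 0.73 [346.9 166.3] [ 0.654 -0.123  0.012]
pad4 0.72 [313.2 165.4] [ 0.654 -0.049  0.012]
yellow_end 0.67 [211.6 176
[... 409 characters left out ...]
.   ]
socket_blue 0.59 [252.7 204.3] [0.484 0.075 0.   ]
pad1 0.86 [330.9 246.2] [ 0.662 -0.116  0.012]
pad1 0.71 [306.6 187.5] [0.638 0.123 0.012]
pad1 0.68 [322.  225.6] [ 0.653 -0.04   0.012]
pad1 0.59 [313.7 209.3] [0.643 0.026 0.012]
pad2 0.86 [330.9 246.2] [ 0.662 -0.116  0.012]
pad2 0.71 [306.6 187.5] [0.638 0.123 0.012]
pad2 0.68 [322.  225.6] [ 0.653 -0.04   0.012]
pad2 0.59 [313.7 209.3] [0.643 0.026 0.012]
pad4 0.86 [330.9 246.2] [ 0.662 -0.116  0.012]
pad4 0.71 [306.6 187.5] [0.638 0.123 0.012]
pad4 0.68 [322.  225.6] [ 0.653 -0.04   0.012]
pad4 0.59 [313.7 209.3] [0.643 0.026 0.012]
yellow_end 0.52 [300.7 179.3] [0.627 0.163 0.012]
gauge 0.83 [244.1 270. ] [ 0.45  -0.164  0.   ]
```

View pics/top1.png

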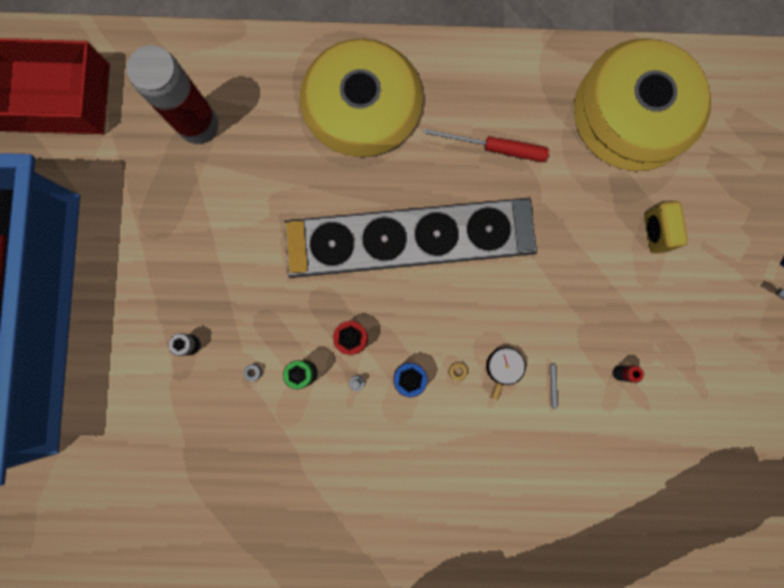

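View pics/side1.png

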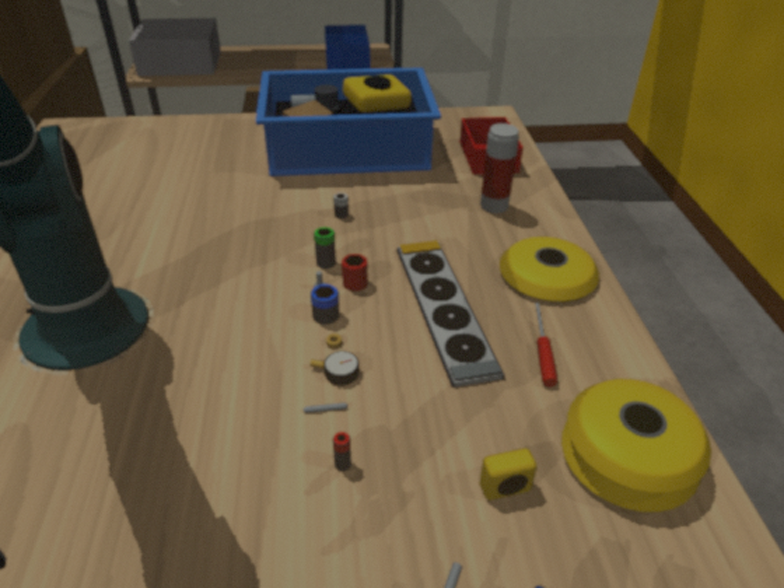

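The top view shows red candidates at top px (454,267), which is narrow, and (250,241), a wide look-alike of blue. It also shows blue at (293,271), green at (214,268), white at (130,246) with a small grey nut at (181,266), the gauge at (362,262), and yellow at the left (+y) end of the tray. I choose the narrow red socket and will check it in a crop while measuring the ring centres.

```bash
cat > m.py <<'E'
from h import *
np.set_printoptions(precision=4,suppress=True)
HT=dict(red=.060,white=.048,green=.075,blue=.055); D=dict(red=.025,white=.033,green=.041,blue=.050)
def mask(p,k):
    h=cv2.cvtColor(p["image"],cv2.COLOR_RGB2HSV);H,S,V=[h[:,:,i].astype(int) for i in range(3)]
    if k=="red": m=((H<8)|(H>172))&(S>150)&(V>60)
    if k=="green": m=(abs(H-60)<18)&(S>120)&(V>60)
    if k=="blue": m=(abs(H-115)<14)&(S>130)&(V>60)
    if k=="white": m=(S<60)&(V>110)
    return m.astype(np.uint8)
def rings(p,k):
    cs,_=cv2.findContours(mask(p,k),cv2.RETR_EXTERNAL,cv2.CHAIN_APPROX_NONE)
    out=[]
    for c in cs:
        if len(c)<15: continue
        x,y,w,h=cv2.boundingRect(c)
        if w<40 and h<40: out.append((x+w/2-.5,y+h/2-.5,w,h))
    return out
def fit(P,z,d,b=.012,x0=None):
    # bounding box of the projected band (top rim and lower rim) against the measured box, in both views
    from scipy.optimize import least_squares
    a=np.linspace(0,2*np.pi,60)
    def f(v):
        r=[]
        for p,bx in P:
            q=np.array([px(p,(v[0]+d/2*np.cos(t),v[1]+d/2*np.sin(t),zz)) for t in a for zz in (z,z-v[2])])
            lo,hi=q.min(0),q.max(0); r+=[*( (lo+hi)/2-np.array(bx[:2])),*((hi-lo)-np.array(bx[2:])+1)]
        return r
    s=least_squares(f,[*x0,b]);return s.x,np.abs(s.fun).max()
E
python3 - <<'E'
from m import *
t=bot.read_camera("top");s=bot.read_camera("side");save(t,"crop1.png",2.3,(115,215,460,300))
A=dict(red=(.44,-.333),white=(.467,.335),green=(.428,.144),blue=(.425,-.008),decoy=(.485,.085))
for k,x0 in A.items():
    c="red" if k=="decoy" else k;h=.055 if k=="decoy" else HT[k];d=.05 if k=="decoy" else D[k]
    P=[]
    for p in(t,s):
        u=px(p,(*x0,h));r=[b for b in rings(p,c) if np.hypot(b[0]-u[0],b[1]-u[1])<14]
        print(k,u,r)
        if r:P.append((p,r[0]))
    if P: print("  both",*fit(P,h,d,x0=x0)); [print("   one",*fit([q],h,d,x0=x0)) for q in P]
# pad dots: row line from the nets' pads, refined on the bright dot
X=[]
for uv in((275.2,172.8),(236.2,174.4),(346.9,166.3),(313.2,165.4)):
    g=cv2.cvtColor(t["image"],cv2.COLOR_RGB2GRAY).astype(float);x,y=map(round,uv)
    w=g[y-7:y+8,x-7:x+8];w=np.clip(w-np.percentile(w,80)-20,0,None);w[:2]=0;w[-2:]=0
    yy,xx=np.mgrid[y-7:y+8,x-7:x+8];c=(np.sum(xx*w)/w.sum(),np.sum(yy*w)/w.sum());X.append(at(t,c,.015));print(c,X[-1],w.max())
E
```

```text
red [453.0936 267.8559] [(452.5, 266.5, 14, 12)]
red [241.6549 312.8877] [(243.5, 315.5, 12, 14)]
  both [ 0.4431 -0.3346  0.0077] 2.035652771984786
   one [ 0.4427 -0.3325  0.0034] 1.4478673966640372
   one [ 0.4434 -0.3364  0.0076] 2.052039083625232
white [126.0091 246.383 ] [(127.0, 245.5, 15, 16)]
white [242.1038 139.8472] []
  both [ 0.4689  0.3333 -0.    ] 2.1691491196206556
   one [ 0.4689  0.3333 -0.    ] 2.1691491196206556
green [216.5102 268.3709] [(212.5, 267.0, 20, 19)]
green [230.1587 168.0803] [(231.5, 168.0, 14, 13)]
  both [0.431  0.1525 0.0097] 2.932955104695452
   one [0.4306 0.152  0.    ] 2.8855616924729475
   one [0.4317 0.1533 0.0115] 2.229042437226042
blue [292.858  271.3025] [(293.0, 271.0, 23, 23)]
blue [230.5811 209.2293] [(231.5, 211.0, 18, 17)]
  both [ 0.4264 -0.0082  0.0098] 3.3164964322563435
   one [ 0.4258 -0.0083  0.    ] 2.8546177785246414
   one [ 0.4272 -0.0078  0.0102] 3.3125402335358842
decoy [248.0371 240.5484] [(250.0, 240.5, 25, 24)]
decoy [252.5482 185.873 ] [(252.5, 194.0, 18, 25)]
  both [0.485  0.0811 0.0435] 2.0341589108846563
   one [0.4853 0.081  0.    ] 1.5118060514065803
   one [0.4845 0.0781 0.0426] 2.0721061658465487
(np.float64(274.1319587628866), np.float64(169.97731958762887)) [0.6409 0.0363 0.015 ] 111.0
(np.float64(236.71185330713817), np.float64(173.5743287491814)) [0.6308 0.1175 0.015 ] 108.0
(np.float64(348.800494641385), np.float64(162.96455070074197)) [ 0.661  -0.1267  0.015 ] 96.0
(np.float64(311.60680272108846), np.float64(166.43197278911563)) [ 0.651  -0.0454  0.015 ] 105.0
```

View pics/crop1.png

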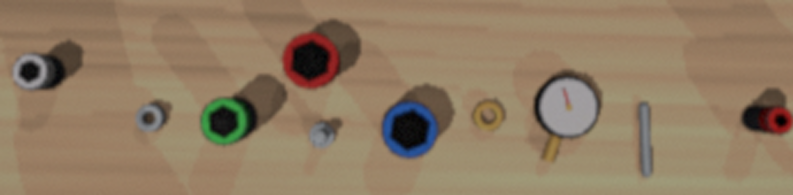

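The crop shows the narrow red socket at crop (780,120), with the gauge and rod to its left. The wide red look-alike is at (312,60), and I will leave it alone. The pad dots come out 82 mm apart, as they should.

```bash
cat > g.py <<'E'
import sys,numpy as np
from cell import bot
from scipy.spatial.transform import Rotation as R
s=bot.observe();r=R.from_quat(s["ee_rot"]);t=np.array(list(map(float,sys.argv[1:4])))
G=R.from_matrix(np.array([[0,1,0],[1,0,0],[0,0,-1.]]))
print("t",round(s["t"],2),"shift",np.round(r.inv().apply(t-s["eef_pos"])/.04,2),"turn",np.round((r.inv()*G).as_rotvec(degrees=True)/6,2))
E
python3 g.py .443 -.3345 .2
```

```text
t 1.1 shift [ 8.82 -5.53  1.06] turn [  0.     0.   -12.75]
```

```bash
python3 -m handwheel '[1.5,-1,0.2,0,0,-1.75,1, 3,-2,0.4,0,0,-3.5,1, 4.5,-3,0.6,0,0,-5.2,1, 6,-4,0.8,0,0,-7,1, 7.4,-4.8,0.8,0,0,-8.7,1]'; python3 g.py .443 -.3345 .2
```

```text
t: 1.72
eef_pos: [0.3659, -0.4042, 0.212]
ee_rot: [0.839, 0.545, -0.0, 0.0]
force: [1.1, -0.8, 0.5]
gripper_width: 1.0
grasp_force: 0.0
t 1.73 shift [2.37 1.05 0.3 ] turn [ 0.  0. -4.]
```

```bash
python3 -m handwheel '[1,0.5,0.3,0,0,-1.5,1, 2.37,1.05,0.3,0,0,-3,1, 2.37,1.05,0.3,0,0,-4.05,1, 2.37,1.05,0.3,0,0,-4.05,1, 2.37,1.05,0.3,0,0,-4.05,1]'; python3 g.py .443 -.3345 .03
```

```text
t: 2.35
eef_pos: [0.4415, -0.3376, 0.2]
ee_rot: [0.708, 0.706, -0.0, -0.0]
force: [-0.1, -0.6, 0.2]
gripper_width: 0.998
grasp_force: 0.0
t 2.35 shift [0.08 0.04 4.25] turn [-0.    0.   -0.03]
```

```bash
python3 -m handwheel '[0.08,0.04,1,0,0,0,1, 0.08,0.04,2,0,0,0,1, 0.08,0.04,3,0,0,0,1, 0.08,0.04,3.8,0,0,0,1, 0.08,0.04,4.25,0,0,0,1]' && python3 -m handwheel '[0,0,0,0,0,0,0, 0,0,0,0,0,0,0, 0,0,0,0,0,0,0, 0,0,0,0,0,0,0, 0,0,0,0,0,0,0]' 40; python3 - <<'E'
from h import *
for n in("side",): save(bot.read_camera(n),n+"2.png",3,(140,220,360,400))
E
```

```text
t: 2.98
eef_pos: [0.4426, -0.3339, 0.0285]
ee_rot: [0.708, 0.706, -0.0, -0.001]
force: [-0.5, 0.6, 0.5]
gripper_width: 1.001
grasp_force: 0.0
t: 3.6
eef_pos: [0.4442, -0.334, 0.0313]
ee_rot: [0.707, 0.707, -0.0, 0.001]
force: [-1.4, -0.4, 6.3]
gripper_width: 0.281
grasp_force: 38.9
```

View pics/side2.png

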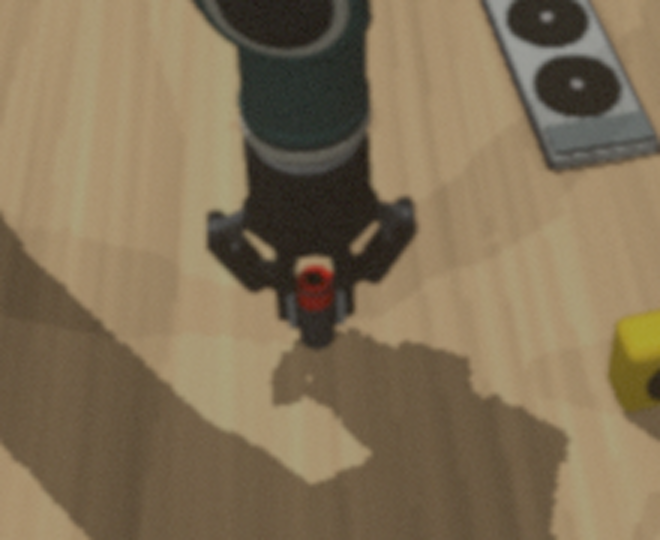

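The picture shows the red socket upright between the fingers, and the 24 mm opening matches its width. Lifting and carrying it over.

```bash
python3 -m handwheel '[0,0,-0.5,0,0,0,0, 0,0,-1.5,0,0,0,0, 0.5,0.3,-2.7,0,0,0,0, 1.7,0.9,-3.2,0,0,0,0, 3,1.5,-3.2,0,0,0,0]' && python3 -m handwheel '[1.3,0.6,0,0,0,0,0, 2.6,1.2,0,0,0,0,0, 3.9,1.8,0,0,0,0,0, 5.2,2.4,0,0,0,0,0, 6.5,2.9,0,0,0,0,0]' && python3 -m handwheel '[1,0.2,0,0,0,0,0, 1.7,0.3,0,0,0,0,0, 1.7,0.3,0,0,0,0,0, 1.7,0.3,0,0,0,0,0, 1.7,0.3,0,0,0,0,0]'; python3 g.py .6308 .1175 .048
```

```text
t: 4.28
eef_pos: [0.5057, -0.2133, 0.1616]
ee_rot: [0.708, 0.706, 0.001, 0.003]
force: [1.8, 0.6, -1.7]
gripper_width: 0.277
grasp_force: 39.5
t: 4.9
eef_pos: [0.6206, 0.0483, 0.1594]
ee_rot: [0.707, 0.707, 0.0, 0.0]
force: [0.4, -0.8, -1.7]
gripper_width: 0.285
grasp_force: 39.5
t: 5.52
eef_pos: [0.6319, 0.1127, 0.1583]
ee_rot: [0.708, 0.706, -0.0, 0.0]
force: [0.3, -0.1, -1.4]
gripper_width: 0.282
grasp_force: 39.5
t 5.53 shift [ 0.12 -0.03  2.76] turn [ 0.    0.01 -0.02]
```

```bash
python3 -m handwheel '[0.12,-0.03,0.9,0,0,0,0, 0.12,-0.03,1.8,0,0,0,0, 0.12,-0.03,2.4,0,0,0,0, 0.12,-0.03,2.7,0,0,0,0, 0.12,-0.03,2.75,0,0,0,0]'
```

```text
t: 6.15
eef_pos: [0.6305, 0.1186, 0.0477]
ee_rot: [0.707, 0.707, -0.0, -0.0]
force: [0.5, 0.5, -0.8]
gripper_width: 0.284
grasp_force: 39.6
```

```bash
python3 -m handwheel '[0,0,0.03,0,0,0,0, 0,0,0.05,0,0,0,0, 0,0,0.05,0,0,0,0, 0,0,0.05,0,0,0,0, 0,0,0.05,0,0,0,0]'
```

```text
t: 6.78
eef_pos: [0.6308, 0.1195, 0.0464]
ee_rot: [0.707, 0.707, 0.0, 0.0]
force: [-0.1, -0.1, 0.7]
gripper_width: 0.277
grasp_force: 39.6
```

```bash
python3 -m handwheel '[0,0,0.02,0,0,0,0.35, 0,0,0.02,0,0,0,0.6, 0,0,0.02,0,0,0,1, 0,0,0.02,0,0,0,1, 0,0,0.02,0,0,0,1]' && python3 -m handwheel '[0,0,-0.5,0,0,0,1, 0,0,-1.5,0,0,0,1, 0.5,0,-2.8,0,0,0,1, 1.8,-0.5,-3.2,0,0,0,1, 3,-1,-3.2,0,0,0,1]'; python3 g.py .469 .3335 .15; python3 - <<'E'
from m import *
t=bot.read_camera("top");s=bot.read_camera("side");x0=(.6308,.1175);h=.075
P=[]
for p in(t,s):
    u=px(p,(*x0,h));r=[b for b in rings(p,"red") if np.hypot(b[0]-u[0],b[1]-u[1])<16];print(u,r)
    if r:P.append((p,r[0]))
for q in [P]+[[a] for a in P]: print(fit(q,h,.025,x0=x0))
save(s,"side3.png",3,(220,120,420,300))
E
```

```text
t: 7.4
eef_pos: [0.6306, 0.1194, 0.0452]
ee_rot: [0.707, 0.707, -0.0, 0.0]
force: [0.5, -0.2, 0.2]
gripper_width: 1.003
grasp_force: 0.0
t: 8.02
eef_pos: [0.5915, 0.2414, 0.1773]
ee_rot: [0.707, 0.707, 0.003, 0.001]
force: [-0.5, 1.1, 0.1]
gripper_width: 1.002
grasp_force: 0.0
t 8.03 shift [ 2.3  -3.07  0.67] turn [ 0.05 -0.02 -0.01]
[233.7147 167.938 ] [(233.0, 168.5, 13, 14)]
[305.4379 170.2148] [(305.5, 172.0, 8, 9)]
(array([0.6308, 0.1188, 0.0093]), np.float64(2.3541374657181677))
(array([0.6302, 0.1192, 0.0063]), np.float64(0.6133890108036724))
(array([0.6309, 0.1157, 0.0087]), np.float64(2.3628185886913684))
```

View pics/side3.png

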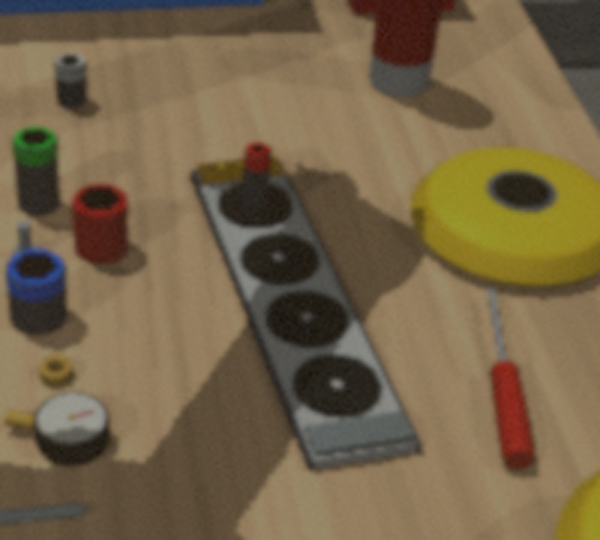

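The red socket stands upright in the middle of the pad next to the yellow end (within about 2 mm). White is next.

```bash
python3 -m handwheel '[0.8,-1,0.2,0,0,0,1, 1.6,-2,0.4,0,0,0,1, 2.3,-3,0.67,0,0,0,1, 2.3,-3.07,0.67,0,0,0,1, 2.3,-3.07,0.67,0,0,0,1]'; python3 g.py .469 .3335 .022; python3 - <<'E'
from m import *
t=bot.read_camera("top");x0=(.469,.3335)
u=px(t,(*x0,.048));print(u,[b for b in rings(t,"white") if np.hypot(b[0]-u[0],b[1]-u[1])<14])
s=bot.read_camera("side");print(px(s,(*x0,0)),[(d["p"],d["uv"],at(s,d["uv"],0)) for d in bot.tip_of(s,"socket_white")][:3])
E
```

```text
t: 8.75
eef_pos: [0.4686, 0.3311, 0.1474]
ee_rot: [0.707, 0.707, 0.001, 0.001]
force: [0.6, 0.1, -0.3]
gripper_width: 1.002
grasp_force: 0.0
t 8.75 shift [0.06 0.   3.13] turn [0.02 0.   0.  ]
[126.8055 245.4226] [(127.0, 245.5, 15, 16)]
[243.3133 153.3123] [(0.55, [245.9, 149.3], array([0.4782, 0.3565, 0.    ]))]
```

```bash
python3 -m handwheel '[0.06,0,0.9,0,0,0,1, 0.06,0,1.8,0,0,0,1, 0.06,0,2.6,0,0,0,1, 0.06,0,3,0,0,0,1, 0.06,0,3.1,0,0,0,1]' && python3 -m handwheel '[0,0,0,0,0,0,0, 0,0,0,0,0,0,0, 0,0,0,0,0,0,0, 0,0,0,0,0,0,0, 0,0,0,0,0,0,0]' 40 ; python3 - <<'E'
from h import *
s=bot.read_camera("side");t=bot.read_camera("top")
a=s["image"][90:190,180:310];b=t["image"][190:290,80:210]
cv2.imwrite("pics/w.png",cv2.resize(np.hstack([a,b])[:,:,::-1],None,fx=3,fy=3,interpolation=cv2.INTER_CUBIC))
E
```

```text
t: 9.52
eef_pos: [0.4681, 0.3332, 0.0218]
ee_rot: [0.707, 0.707, -0.001, -0.0]
force: [-0.2, 0.1, -0.6]
gripper_width: 1.004
grasp_force: 0.0
t: 10.15
eef_pos: [0.4684, 0.3341, 0.0235]
ee_rot: [0.707, 0.707, 0.001, 0.0]
force: [0.2, -0.1, 6.5]
gripper_width: 0.374
grasp_force: 39.4
```

View pics/w.png

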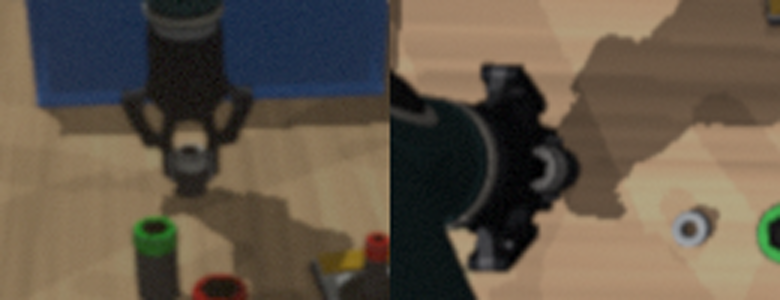

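White is held upright between the fingers; the 32 mm opening agrees.

```bash
python3 -m handwheel '[0,0,-0.5,0,0,0,0, 0,0,-1.5,0,0,0,0, -0.5,0.3,-2.7,0,0,0,0, -1.7,0.9,-3.2,0,0,0,0, -3,1.6,-3.2,0,0,0,0]' && python3 -m handwheel '[-1.2,0.7,0,0,0,0,0, -2.4,1.5,0,0,0,0,0, -3.6,2.2,0,0,0,0,0, -4.4,2.7,0,0,0,0,0, -4.4,2.7,0,0,0,0,0]' && python3 -m handwheel '[0,0,0.3,0,0,0,0, 0,0,0.6,0,0,0,0, 0,0,0.6,0,0,0,0, 0,0,0.6,0,0,0,0, 0,0,0.6,0,0,0,0]'; python3 g.py .6409 .0363 .041
```

```text
t: 10.88
eef_pos: [0.5332, 0.2139, 0.1539]
ee_rot: [0.706, 0.708, 0.002, 0.001]
force: [1.4, -0.4, -2.0]
gripper_width: 0.373
grasp_force: 40.0
t: 11.5
eef_pos: [0.641, 0.033, 0.1508]
ee_rot: [0.709, 0.705, -0.0, 0.001]
force: [-0.7, 0.9, -1.6]
gripper_width: 0.374
grasp_force: 40.1
t: 12.12
eef_pos: [0.6401, 0.0382, 0.1268]
ee_rot: [0.707, 0.707, 0.0, 0.0]
force: [0.2, -0.7, -1.7]
gripper_width: 0.377
grasp_force: 40.1
t 12.12 shift [-0.05  0.02  2.15] turn [ 0.01 -0.    0.01]
```

```bash
python3 -m handwheel '[-0.04,0.02,0.8,0,0,0,0, -0.04,0.02,1.5,0,0,0,0, -0.04,0.02,2,0,0,0,0, -0.04,0.02,2.12,0,0,0,0, -0.04,0.02,2.15,0,0,0,0]' && python3 -m handwheel '[0,0,0.02,0,0,0,0, 0,0,0.04,0,0,0,0, 0,0,0.04,0,0,0,0, 0,0,0.04,0,0,0,0, 0,0,0.04,0,0,0,0]'
```

```text
t: 12.75
eef_pos: [0.6411, 0.0364, 0.0409]
ee_rot: [0.707, 0.707, 0.0, 0.0]
force: [1.4, 0.7, -1.5]
gripper_width: 0.375
grasp_force: 40.1
t: 13.38
eef_pos: [0.6407, 0.0361, 0.0389]
ee_rot: [0.707, 0.707, 0.0, 0.0]
force: [-0.1, -0.2, -1.6]
gripper_width: 0.375
grasp_force: 40.1
```

```bash
python3 -m handwheel '[0,0,0.02,0,0,0,0, 0,0,0.04,0,0,0,0, 0,0,0.04,0,0,0,0, 0,0,0.04,0,0,0,0, 0,0,0.04,0,0,0,0]'
```

```text
t: 14.0
eef_pos: [0.6407, 0.0362, 0.0385]
ee_rot: [0.707, 0.707, -0.0, 0.0]
force: [-3.3, -0.7, 8.6]
gripper_width: 0.378
grasp_force: 41.1
```

```bash
python3 -m handwheel '[0,0,-0.02,0,0,0,0.45, 0,0,-0.02,0,0,0,0.65, 0,0,-0.02,0,0,0,1, 0,0,-0.02,0,0,0,1, 0,0,-0.02,0,0,0,1]' && python3 -m handwheel '[0,0,-0.5,0,0,0,1, 0,0,-1.5,0,0,0,1, 0,-0.5,-2.8,0,0,0,1, 1,-1.7,-3.3,0,0,0,1, 2,-3,-3.3,0,0,0,1]' && python3 -m handwheel '[0.5,-1,0,0,0,0,1, 0.9,-2.2,0,0,0,0,1, 0.9,-2.2,0,0,0,0,1, 0.9,-2.2,0,0,0,0,1, 0.9,-2.2,0,0,0,0,1]'; python3 g.py .431 .1525 .03; python3 - <<'E'
from m import *
t=bot.read_camera("top");s=bot.read_camera("side");x0=(.6409,.0363);h=.063
for k,h,x0 in(("white",.063,(.6409,.0363)),("red",.075,(.631,.1185)),("green",.075,(.431,.1525))):
  P=[]
  for p in(t,s):
    u=px(p,(*x0,h));r=[b for b in rings(p,k) if np.hypot(b[0]-u[0],b[1]-u[1])<10];print(k,u,r)
    if r:P.append((p,r[0]))
  for q in [P]+[[a] for a in P]: print(fit(q,h,D[k],x0=x0))
save(s,"side4.png",3,(220,120,420,300))
E
```

```text
t: 14.62
eef_pos: [0.6406, 0.0362, 0.0379]
ee_rot: [0.707, 0.707, -0.0, -0.0]
force: [-0.7, 0.7, 0.5]
gripper_width: 1.002
grasp_force: 0.0
t: 15.25
eef_pos: [0.526, 0.1138, 0.1735]
ee_rot: [0.708, 0.707, 0.003, 0.002]
force: [-0.2, 1.8, -0.0]
gripper_width: 0.998
grasp_force: 0.0
t: 15.88
eef_pos: [0.4387, 0.1481, 0.1704]
ee_rot: [0.708, 0.707, 0.001, 0.0]
force: [0.9, 0.1, 0.2]
gripper_width: 1.004
grasp_force: 0.0
t 15.88 shift [ 0.11 -0.2   3.51] turn [ 0.01 -0.   -0.01]
white [273.8844 165.3655] []
white [313.6253 191.6046] [(316.5, 189.5, 16, 22)]
(array([0.6563, 0.0747, 0.0463]), np.float64(1.608550283685986))
(array([0.6563, 0.0747, 0.0463]), np.float64(1.608550283685986))
red [233.2257 167.8279] [(233.0, 168.5, 13, 14)]
red [305.4569 170.0025] [(305.5, 172.0, 8, 9)]
(array([0.6308, 0.1188, 0.0093]), np.float64(2.35413746400377))
(array([0.6302, 0.1192, 0.0063]), np.float64(0.6133889863903619))
(array([0.6309, 0.1157, 0.0087]), np.float64(2.3628185876310113))
green [212.2754 266.7372] [(219.0, 267.0, 7, 17)]
green [231.2004 166.2767] [(231.0, 168.0, 13, 13)]
(array([0.4309, 0.1398, 0.    ]), np.float64(14.733252858428244))
(array([0.4312, 0.1411, 0.    ]), np.float64(14.73310720394312))
(array([0.4303, 0.1536, 0.0114]), np.float64(3.230805326647271))
```

View pics/side4.png

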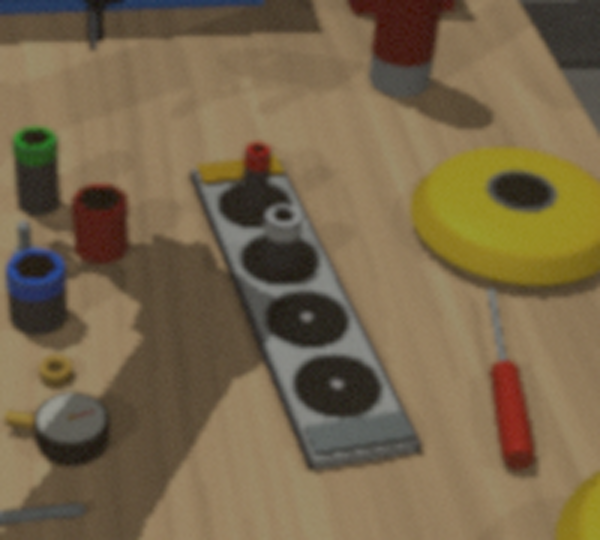

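White stands on the second pad, with its top ring at side px (314.7,192.3) against an expected (313.6,191.6). Next comes green.

```bash
python3 -m handwheel '[0,-0.05,0.5,0,0,0,1, 0,-0.05,1,0,0,0,1, 0,-0.05,1,0,0,0,1, 0,-0.05,1,0,0,0,1, 0,-0.05,1,0,0,0,1]'; python3 g.py .431 .1525 .03
```

```text
t: 16.6
eef_pos: [0.436, 0.1486, 0.1306]
ee_rot: [0.707, 0.707, 0.001, 0.0]
force: [-0.2, 0.3, 0.3]
gripper_width: 0.998
grasp_force: 0.0
t 16.6 shift [ 0.1  -0.13  2.52] turn [ 0.01 -0.   -0.  ]
```

```bash
python3 -m handwheel '[0.1,-0.13,0.7,0,0,0,1, 0.1,-0.13,1.4,0,0,0,1, 0.1,-0.13,2.1,0,0,0,1, 0.1,-0.13,2.45,0,0,0,1, 0.1,-0.13,2.52,0,0,0,1]' && python3 -m handwheel '[0,0,0,0,0,0,0, 0,0,0,0,0,0,0, 0,0,0,0,0,0,0, 0,0,0,0,0,0,0, 0,0,0,0,0,0,0]' 50
```

```text
t: 17.23
eef_pos: [0.4302, 0.1525, 0.029]
ee_rot: [0.707, 0.707, -0.0, -0.0]
force: [-0.4, 0.3, 0.9]
gripper_width: 1.001
grasp_force: 0.0
t: 17.85
eef_pos: [0.4305, 0.1526, 0.0301]
ee_rot: [0.707, 0.707, 0.0, 0.0]
force: [-2.5, -0.4, 6.6]
gripper_width: 0.466
grasp_force: 49.7
```

```bash
python3 -m handwheel '[0,0,-0.5,0,0,0,0, 0,0,-1.5,0,0,0,0, 0,0,-2.8,0,0,0,0, -1,1,-3.5,0,0,0,0, -2,2.2,-3.5,0,0,0,0]' && python3 -m handwheel '[-1,1,0,0,0,0,0, -2,2.2,0,0,0,0,0, -3,3.3,0,0,0,0,0, -3,3.3,0,0,0,0,0, -3,3.3,0,0,0,0,0]'  && python3 -m handwheel '[0,0,0.3,0,0,0,0, 0,0,0.6,0,0,0,0, 0,0,0.6,0,0,0,0, 0,0,0.6,0,0,0,0, 0,0,0.6,0,0,0,0]'; python3 g.py .651 -.0454 .048
```

```text
t: 18.48
eef_pos: [0.5196, 0.0724, 0.1721]
ee_rot: [0.706, 0.708, 0.002, 0.002]
force: [0.7, 0.7, -4.5]
gripper_width: 0.465
grasp_force: 51.9
t: 19.1
eef_pos: [0.6486, -0.0469, 0.168]
ee_rot: [0.707, 0.707, -0.001, -0.001]
force: [-0.6, 0.1, -4.8]
gripper_width: 0.467
grasp_force: 52.1
t: 19.73
eef_pos: [0.6501, -0.0471, 0.1456]
ee_rot: [0.707, 0.707, 0.0, 0.0]
force: [-0.2, 0.6, -5.4]
gripper_width: 0.466
grasp_force: 52.2
t 19.73 shift [0.04 0.02 2.44] turn [0.01 0.   0.  ]
```

```bash
python3 -m handwheel '[0.04,0.02,0.8,0,0,0,0, 0.04,0.02,1.6,0,0,0,0, 0.04,0.02,2.2,0,0,0,0, 0.04,0.02,2.4,0,0,0,0, 0.04,0.02,2.45,0,0,0,0]' && python3 -m handwheel '[0,0,0.02,0,0,0,0, 0,0,0.04,0,0,0,0, 0,0,0.04,0,0,0,0, 0,0,0.04,0,0,0,0, 0,0,0.04,0,0,0,0]'
```

```text
t: 20.35
eef_pos: [0.651, -0.0455, 0.0474]
ee_rot: [0.707, 0.707, 0.0, 0.0]
force: [-0.2, 0.2, -4.9]
gripper_width: 0.466
grasp_force: 52.3
t: 20.98
eef_pos: [0.6506, -0.0456, 0.0456]
ee_rot: [0.707, 0.707, 0.0, 0.0]
force: [-0.6, 0.2, -3.6]
gripper_width: 0.473
grasp_force: 52.3
```

```bash
python3 -m handwheel '[0,0,0.02,0,0,0,0, 0,0,0.03,0,0,0,0, 0,0,0.03,0,0,0,0, 0,0,0.03,0,0,0,0, 0,0,0.03,0,0,0,0]' && python3 -m handwheel '[0,0,0,0,0,0,0.53, 0,0,0,0,0,0,0.7, 0,0,0,0,0,0,1, 0,0,0,0,0,0,1, 0,0,0,0,0,0,1]' && python3 -m handwheel '[0,0,-0.5,0,0,0,1, 0,0,-1.5,0,0,0,1, 0,0,-2.8,0,0,0,1, 0.3,-1,-3.3,0,0,0,1, 0.6,-2.4,-3.3,0,0,0,1]' && python3 -m handwheel '[0.2,-1.2,0,0,0,0,1, 0.3,-2.4,0,0,0,0,1, 0.3,-3.2,0,0,0,0,1, 0.3,-3.2,0,0,0,0,1, 0.3,-3.2,0,0,0,0,1]'; python3 g.py .4264 -.0082 .028; python3 - <<'E'
from m import *
t=bot.read_camera("top");s=bot.read_camera("side")
for k,h,x0 in(("green",.090,(.651,-.0454)),("blue",.055,(.4264,-.0082))):
  P=[]
  for p in(t,s):
    u=px(p,(*x0,h));r=[b for b in rings(p,k) if np.hypot(b[0]-u[0],b[1]-u[1])<10];print(k,u,r)
    if r:P.append((p,r[0]))
  for q in [P]+[[a] for a in P]: print(fit(q,h,D[k],x0=x0))
save(s,"side5.png",3,(220,120,420,300))
E
```

```text
t: 21.6
eef_pos: [0.6507, -0.0456, 0.0452]
ee_rot: [0.707, 0.707, -0.0, 0.0]
force: [-4.3, -0.3, 5.7]
gripper_width: 0.468
grasp_force: 53.0
t: 22.22
eef_pos: [0.6507, -0.0456, 0.0443]
ee_rot: [0.707, 0.707, 0.0, 0.0]
force: [0.2, 0.2, 0.1]
gripper_width: 1.0
grasp_force: 0.0
t: 22.85
eef_pos: [0.556, -0.0208, 0.1799]
ee_rot: [0.707, 0.707, 0.002, 0.002]
force: [-0.1, 0.3, -0.3]
gripper_width: 0.997
grasp_force: 0.0
t: 23.48
eef_pos: [0.428, -0.0096, 0.1775]
ee_rot: [0.707, 0.707, 0.001, 0.001]
force: [-0.4, 0.7, 0.2]
gripper_width: 1.001
grasp_force: 0.0
t 23.48 shift [ 0.04 -0.05  3.74] turn [ 0.03  0.   -0.  ]
green [314.6422 158.6696] [(314.0, 160.0, 21, 21)]
green [323.8305 202.8555] [(323.0, 205.0, 17, 15)]
(array([ 0.6493, -0.045 ,  0.01  ]), np.float64(1.201674297756199))
(array([ 0.6483, -0.0442, -0.    ]), np.float64(0.4408201306604269))
(array([ 0.649 , -0.0466,  0.0104]), np.float64(1.231420249407904))
blue [292.9718 270.6089] []
blue [231.1479 209.2501] [(231.5, 211.0, 18, 17)]
(array([ 0.4272, -0.0078,  0.0102]), np.float64(3.3125402373345025))
(array([ 0.4272, -0.0078,  0.0102]), np.float64(3.3125402373345025))
```

View pics/side5.png

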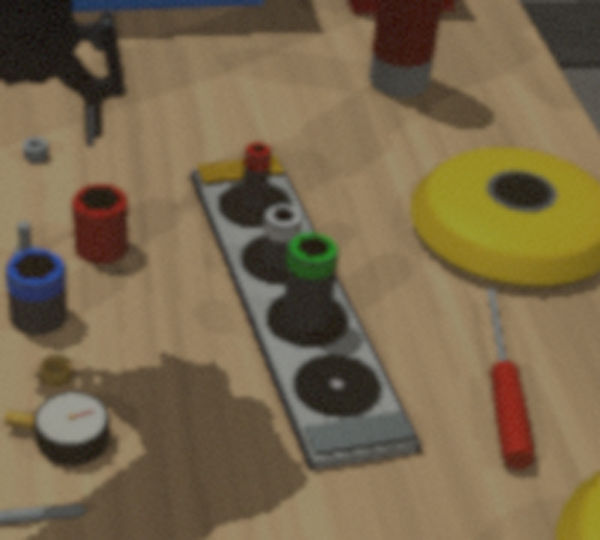

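Green stands on the third pad, within about 2 mm of its middle. Last is blue.

```bash
python3 -m handwheel '[0.04,-0.04,0.9,0,0,0,1, 0.04,-0.04,1.8,0,0,0,1, 0.04,-0.04,2.7,0,0,0,1, 0.04,-0.04,3.5,0,0,0,1, 0.04,-0.04,3.72,0,0,0,1]' && python3 -m handwheel '[0,0,0,0,0,0,0, 0,0,0,0,0,0,0, 0,0,0,0,0,0,0, 0,0,0,0,0,0,0, 0,0,0,0,0,0,0]' 50
```

```text
t: 24.2
eef_pos: [0.4246, -0.0077, 0.0258]
ee_rot: [0.707, 0.707, -0.001, -0.001]
force: [0.4, -0.1, 0.2]
gripper_width: 0.999
grasp_force: 0.0
t: 24.82
eef_pos: [0.4259, -0.008, 0.0288]
ee_rot: [0.707, 0.707, 0.001, 0.001]
force: [-0.9, 1.5, 7.0]
gripper_width: 0.57
grasp_force: 52.1
```

```bash
python3 -m handwheel '[0,0,-0.5,0,0,0,0, 0,0,-1.5,0,0,0,0, 0,0,-2.8,0,0,0,0, -0.6,1.2,-3.4,0,0,0,0, -1.2,2.5,-3.4,0,0,0,0]' && python3 -m handwheel '[-0.6,1.2,0,0,0,0,0, -1.2,2.4,0,0,0,0,0, -1.77,3.4,0,0,0,0,0, -1.77,3.4,0,0,0,0,0, -1.77,3.4,0,0,0,0,0]'  && python3 -m handwheel '[0,0,0.3,0,0,0,0, 0,0,0.6,0,0,0,0, 0,0,0.6,0,0,0,0, 0,0,0.6,0,0,0,0, 0,0,0.6,0,0,0,0]'; python3 g.py .661 -.1267 .046
```

```text
t: 25.45
eef_pos: [0.5273, -0.0572, 0.1669]
ee_rot: [0.707, 0.707, 0.001, 0.003]
force: [1.1, 0.1, -3.8]
gripper_width: 0.573
grasp_force: 53.6
t: 26.08
eef_pos: [0.6598, -0.1263, 0.1628]
ee_rot: [0.707, 0.707, -0.001, -0.001]
force: [-0.2, 0.8, -3.5]
gripper_width: 0.573
grasp_force: 53.8
t: 26.7
eef_pos: [0.6613, -0.1267, 0.14]
ee_rot: [0.707, 0.707, 0.0, 0.0]
force: [0.1, 1.2, -4.1]
gripper_width: 0.574
grasp_force: 53.8
t 26.7 shift [ 0.   -0.01  2.35] turn [0.01 0.   0.  ]
```

```bash
python3 -m handwheel '[0,0,0.8,0,0,0,0, 0,0,1.6,0,0,0,0, 0,0,2.1,0,0,0,0, 0,0,2.3,0,0,0,0, 0,0,2.36,0,0,0,0]' && python3 -m handwheel '[0,0,0.02,0,0,0,0, 0,0,0.04,0,0,0,0, 0,0,0.04,0,0,0,0, 0,0,0.04,0,0,0,0, 0,0,0.04,0,0,0,0]'
```

```text
t: 27.32
eef_pos: [0.6615, -0.1267, 0.0455]
ee_rot: [0.707, 0.707, 0.0, 0.0]
force: [-0.1, -0.4, -3.7]
gripper_width: 0.568
grasp_force: 53.9
t: 27.95
eef_pos: [0.6613, -0.1268, 0.044]
ee_rot: [0.707, 0.707, 0.0, 0.0]
force: [-0.3, 0.3, -1.3]
gripper_width: 0.568
grasp_force: 53.9
```

```bash
python3 -m handwheel '[0,0,0.02,0,0,0,0, 0,0,0.02,0,0,0,0, 0,0,0.02,0,0,0,0.64, 0,0,0.02,0,0,0,0.8, 0,0,0.02,0,0,0,1]' && python3 -m handwheel '[0,0,0,0,0,0,1, 0,0,0,0,0,0,1, 0,0,-0.5,0,0,0,1, 0,0,-1.5,0,0,0,1, 0,0,-2.8,0,0,0,1]' && python3 -m handwheel '[-1,-1,-0.5,0,0,0,1, -2,-2,-0.5,0,0,0,1, -3,-3,-0.5,0,0,0,1, -4,-4,-0.5,0,0,0,1, -4,-4,-0.5,0,0,0,1]'; python3 - <<'E'
from m import *
t=bot.read_camera("top");s=bot.read_camera("side")
for k,x0 in(("red",(.6308,.1175)),("white",(.6409,.0363)),("green",(.651,-.0454)),("blue",(.661,-.1267))):
  P=[];h=HT[k]+.015
  for p in(t,s):
    u=px(p,(*x0,h));r=[b for b in rings(p,k) if np.hypot(b[0]-u[0],b[1]-u[1])<10];print(k,u,r)
    if r:P.append((p,r[0]))
  if P:print(fit(P,h,D[k],x0=x0))
a=s["image"][120:300,220:420];b=t["image"][120:300,190:390]
cv2.imwrite("pics/end.png",cv2.resize(np.hstack([a,b])[:,:,::-1],None,fx=2,fy=2,interpolation=cv2.INTER_CUBIC))
E
```

```text
t: 28.58
eef_pos: [0.6612, -0.1267, 0.0427]
ee_rot: [0.707, 0.707, 0.0, 0.0]
force: [-0.5, 0.5, 0.7]
gripper_width: 0.983
grasp_force: 0.0
t: 29.2
eef_pos: [0.6606, -0.1267, 0.1563]
ee_rot: [0.707, 0.707, -0.0, -0.001]
force: [1.2, 0.1, 0.4]
gripper_width: 0.999
grasp_force: 0.0
t: 29.82
eef_pos: [0.4975, -0.2919, 0.176]
ee_rot: [0.71, 0.704, -0.002, 0.001]
force: [0.4, 1.2, 0.6]
gripper_width: 1.004
grasp_force: 0.0
red [233.7147 167.938 ] [(233.0, 168.5, 13, 14)]
red [305.4379 170.2148] [(305.5, 172.5, 8, 10)]
(array([0.631 , 0.1189, 0.0124]), np.float64(2.4033319780132842))
white [273.8844 165.3655] []
white [313.6253 191.6046] [(316.0, 187.5, 15, 18)]
(array([0.6545, 0.0748, 0.0325]), np.float64(0.911406018283003))
green [314.6422 158.6696] [(314.5, 159.5, 20, 20)]
green [323.8305 202.8555] [(323.5, 205.0, 16, 15)]
(array([ 0.6503, -0.0459,  0.0086]), np.float64(2.1778777374059928))
blue [353.3556 157.1687] [(353.0, 158.0, 25, 25)]
blue [333.6409 231.2112] [(333.5, 233.0, 20, 19)]
(array([ 0.6605, -0.1268,  0.009 ]), np.float64(2.9337711591307993))
```

View pics/end.png

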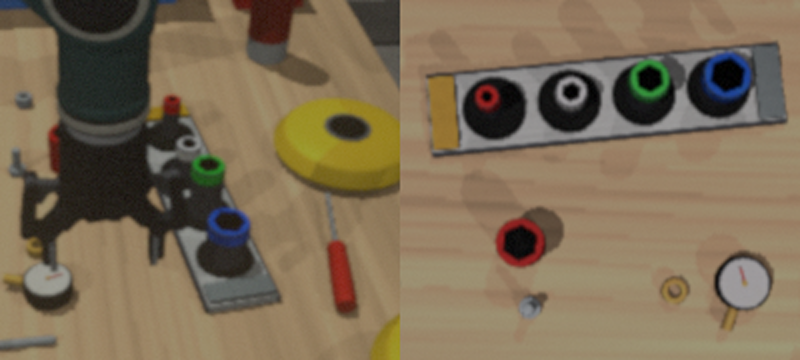

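The picture shows red, white, green and blue upright on the pads in order from yellow to grey, each within about 3 mm of its pad's middle. The gauge (top px 361,261) and the wide red look-alike (250,241) have not moved, and the gripper is clear.

```bash
python3 -c "from cell import bot; print(bot.job_done())"
```

```text
the job is handed in; nothing more can be done
None
```

I put the four sockets on the tray in order of width, red, white, green, blue from the yellow end to the grey end, each upright and within about 3 mm of its pad's middle. I didn't move the gauge or the wide red look-alike, and handed the job in at about 30 s.

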